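# Register a cutting die in the corner of the jig

## Robot

A 6-joint arm with a two-finger parallel gripper is mounted at the origin on the work surface. World frame = base frame: x ahead of the robot, y to its left, z up, the work surface at z = 0. Lengths are in m, angles in rad, forces in N, time in s.
With the tool pointing down it reaches from about 0.35 to 0.975 m from the base axis. Payload 4.9 kg.
Tool frame: the origin (TCP) lies at the very end of the fingers, on their centre line; the grasp point (between the pads) lies 19 mm behind it; z points along the fingers, y is the line along which they close (so a half turn about z gives the same grasp; the last joint's range is limited). The gripper opens to 85 mm and grips with 20 to 120 N. Pads are 22 mm wide; open, the fingers measure 114 mm over their backs; the gripper's body (76 mm by 85 mm) begins 54 mm behind the grasp point. The pads swing forward as they close: fully open they stand 13 mm farther back than shut.
Start: joints at [1.128, 0.053, 1.613, -0, 1.476, -0.119], TCP at [0.199, 0.593, 0.231] pointing down, gripper open.
Joint ranges: [-3.01, 3.01], [-1.01, 2.22], [0.06, 2.58], [-1.02, 4.17], [0.09, 2.62], [-3.14, 3.14]. Speed limits (rad/s): [2.57, 2.57, 3.14, 3.14, 3.14, 3.14].

## Interface

Orientations are given as a unit quaternion [w, x, y, z].
In Python, from plant import manip, vision, order gives the robot as it stands.
- The arm moves only by the tool play_rows, never from a script. Its argument "steps" is a list that holds one entry, the list of rows, each a list of 6 numbers: the shift along the tool's x, y, z in mm, then the turn, a rotation vector about the tool's x, y, z in degrees. A call has 1 to 12 rows; each row is the pose to reach, as a shift and turn from the pose commanded when the call began, along the tool's axes at that moment; what a row does not reach only later rows make up. A row lasts 1/12 s, in which the tool goes at most 41.7 mm and 7.16 degrees, less where a joint would pass 70% of its speed; a pose out of reach is approached as far as the arm can. A call with a gripper value outside its range is refused whole. "claw" is the gripper's target within -1 to 1 (fully open at 1, half-way at 0, shut at -1), set as the call begins (left out, the last holds). The fingers move at their own pace and stop on an object; the grip force is fixed at half the most. Time passes only in rows, so rows that repeat a pose let the fingers close. It gives the time, the measured TCP pose, the force, the opening and the grip force at its end, in the units of the state.
- manip.state(): the state, without advancing time (a new reading comes with each control period).
- vision.grab_frame(name): name is "scene" or "top"; returns (picture, depth): 400x640x3 uint8, blue, green, red; 400x640 float32, m along the optical axis (not along the pixel's ray), 0 where there is no reading.
- vision.camera_info(name): a dict with "K" (3x3 intrinsics, pixels), "eye" and "orientation" of the camera in the world. Camera axes: x right, y down, z forward; pixel columns grow to the right and rows downward; lengths in m; the calibration is good to about 2 mm. A picture is of the moment at which its call begins. camera_info takes no time and is no camera call.
- order.job_done(): hands the job in; it is judged then, once.
The state is a dict: "time": time; "joint_pos": joint angles; "joint_vel": joint speeds; "joint_efforts": joint torques, N m; "tool_pos": TCP position; "tool_rot": TCP orientation; "contact_force": force on the tool from outside, world axes, zero at the start; "ft_torque": the same for the moment, N m; "gripper_width": opening from 0.0 (shut) to 1.0 (fully open); "grasp_force": force on a finger pad.
Only numpy, scipy, OpenCV 4.12 (cv2) and the standard library are available. Lean on these libraries where they do the work, as an engineer would, in place of code of your own. Each camera call takes 0.05 s, during which the arm holds its last target. There are 200 camera calls.

## Task

On the leather bench, set the rectangular cutting die in the jig by pushing only: slide it over the board until it lies square and flush in the corner, one long edge fully against the back fence and one end fully against the fixed side stop, and slide the movable stop along the fence until it touches the die's other end. Push with the fingertips or the outside of the fingers, never lift or tip the die, and leave the other things on the board and bench where they stand. Finish with the hand clear of everything.

Things in the scene. Friction and masses are not known exactly. Their poses are not given: they have to be found in the camera images.
- jig: Jig fixed to the bench: flat plywood board with a green cutting mat on top, 240 (its x) by 380 (its y) mm, top surface 14 mm above the bench. Origin: centre of its underside. x points away from the robot to the back fence (turned by up to 0.35 rad), y left, z up. A rightly seated die has its centre at x = +50, y = -100 mm in this frame.
- fence (a point): Back fence: fixed aluminium bar along the whole far side of the board, 20 mm deep, top 36 mm above the bench. This point is the middle of its front face (facing the robot), at jig x = +85, y = 0 mm, 25 mm above the bench; same axes as the jig.
- side_stop (a point): Fixed side stop: aluminium bar along the jig's x at the right end of the board, from jig x = -35 mm to the fence, 20 mm wide, top 36 mm above the bench. This point is the middle of its inner (left) face, at jig x = +25, y = -150 mm, 25 mm above the bench; same axes as the jig.
- die_mid (a point): Rectangular cutting die, loose on the board, 0.2 to 0.45 kg: plywood base 70 (its x) by 100 (its y) by 18 mm thick, with an upright rectangle of steel blade, 48 by 76 mm and 10 mm high, on top. This point is the centre of the base, 9 mm above the mat; z up. It starts turned up to 0.35 rad from the jig's axes, on the part of the board nearer the robot, between the two stops.
- stop_outer (a point): Movable stop: aluminium arm from the fence towards the robot, jig x = +3 to +83 mm, 15 mm wide (y), top 37 mm above the bench; its saddle on the fence reaches 50 mm, with a black knob to 60 mm. Slides along the fence only. This point is the middle of the arm's left (outer, +y) face, 26.5 mm above the bench, axes as the jig; the inner face, which meets the die, is 15 mm to -y.
- stop (a joint): Slide of the movable stop, m: 0 far left (inner face at jig y = +120 mm), growing as it moves right, towards the fixed side stop; 0.170 when it touches a rightly seated die; end of travel 0.19. About 2 N of friction; it stays where it is left.
- spool_mid (a point): Blue thread spool, bystander, upright on the front left part of the board: 34 mm diameter, 40 mm high; this point is its centre, half-way up.
- weight_mid (a point): Small brass weight with a knob, bystander, standing on the front right corner of the board: 26 mm diameter, 44 mm high; this point is its centre, half-way up.
- round_die_mid (a point): Round cutting die, bystander on the bench beside the jig: plywood disc 72 mm diameter, 18 mm thick, with a ring of steel blade on top, 28 mm high over all; this point is its centre, half-way up.
- glue_jar_mid (a point): Glue jar with white lid, bystander on the bench beside the jig: 66 mm diameter, 75 mm high; this point is its centre, half-way up.
- tape_mid (a point): Roll of tape lying flat, bystander on the bench beside the jig: 84 mm diameter, 24 mm high; this point is its centre, half-way up.
- mallet_mid (a point): Wooden mallet lying on the bench to the right of the jig, bystander, about 215 mm long, 75 mm across the head, 48 mm high; this point is near its middle, 24 mm up.
- awl_mid (a point): Red-handled awl lying on the bench to the left, bystander, about 150 mm long; this point is near its middle.
Not all that is in view belongs to the job. What is shaped like the part that bears die_mid but red is not meant.

How it is judged:
By the outcome, as a careful person would: the job done as asked, in the order asked, and still so for the second after the job is handed in, with the robot touching nothing.
It also fails if it takes over 48 s, if anything falls off the work surface, if the arm or the gripper's body presses on something with over 40 N, if the wrist force passes 120 N, or if a joint passes its speed limit or range.

## Working session

There is one attempt and no reset: what is moved stays moved. The work goes in short steps, Python scripts to look and compute and a tool call to move; the robot and the scene stay as the last step left them, time stands still between calls to the robot, and variables do not carry over. Pictures are saved under pics/ and viewed, at most 10 in all, crops included, and the job is handed in when it is done.

Besides the shell and the picture viewer there is one more tool, called after "Call:" as name([rows], argument=value, ...), one row to a line, values as JSON. play_rows: Moves the arm, as the interface text tells. Its arguments: {"type":"object","properties":{"steps":{"type":"array"},"claw":{"type":"number"}},"required":["steps"]}

```bash
mkdir -p pics; cat > h.py <<'E'
import numpy as np,cv2
from scipy.spatial.transform import Rotation as R
from plant import manip,vision,order
def cam(n):
    c=vision.camera_info(n);q=c["orientation"]
    M=R.from_quat([q[1],q[2],q[3],q[0]]).as_matrix() if np.ndim(q)==1 else np.array(q)
    return np.array(c["K"]),np.array(c["eye"]),M
def ray(n,u,v,z):
    K,e,M=cam(n);d=M@np.linalg.inv(K)@[u,v,1];return e+d*(z-e[2])/d[2]
E
python3 - <<'E'
from h import *
for n in("scene","top"):
    p,d=vision.grab_frame(n);cv2.imwrite(f"pics/{n}0.png",p);np.save(n+"0d",d);print(vision.camera_info(n))
print(manip.state())
E
```

```text
{'K': array([[467.76821638,   0.        , 318.96824723],
       [  0.        , 467.76821638, 200.58875335],
       [  0.        ,   0.        ,   1.        ]]), 'eye': array([ 1.00669224, -0.37030212,  1.08998232]), 'orientation': array([-0.24208922,  0.8402201 ,  0.46749962, -0.12987341])}
{'K': array([[363.50828164,   0.        , 321.05391409],
       [  0.        , 363.50828164, 194.65152561],
       [  0.        ,   0.        ,   1.        ]]), 'eye': array([0.22030299, 0.0087717 , 1.18609801]), 'orientation': array([ 0.07219263, -0.66170624,  0.74147482, -0.08454678])}
{'time': 0.1, 'joint_pos': array([ 1.12800181e+00,  5.33147108e-02,  1.61415701e+00,  9.65815169e-06,
        1.47598713e+00, -1.19012340e-01]), 'joint_vel': array([-0.00070534, -0.00039016, -0.00336743,  0.00031794,  0.00045924,
        0.00053602]), 'joint_efforts': array([ 8.18314838e-04, -3.94904280e+01, -3.71363747e+01, -1.04635981e-04,
        3.81725666e-03, -7.31454918e-06]), 'tool_pos': array([0.19860932, 0.59201339, 0.23017096]), 'tool_rot': array([-2.63296649e-04,  1.61185239e-01,  9.86923730e-01, -8.95196936e-04]), 'contact_force': array([-0.94704687,  0.85648385,  0.58906564]), 'ft_torque': array([-0.01881556,  0.0024702 , -0.03143917]), 'grasp_force': 0.0, 'gripper_width': 0.9958809064823878}
```

View pics/top0.png

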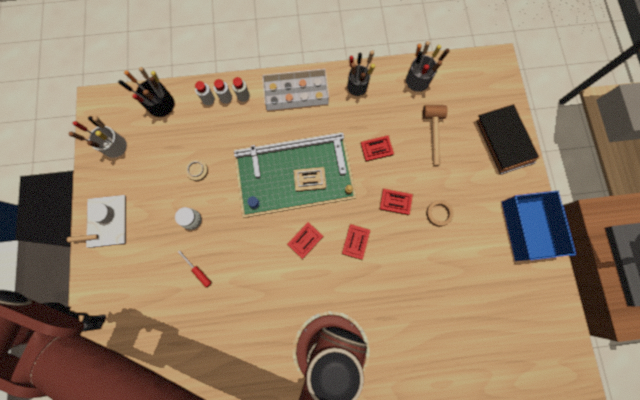

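View pics/scene0.png

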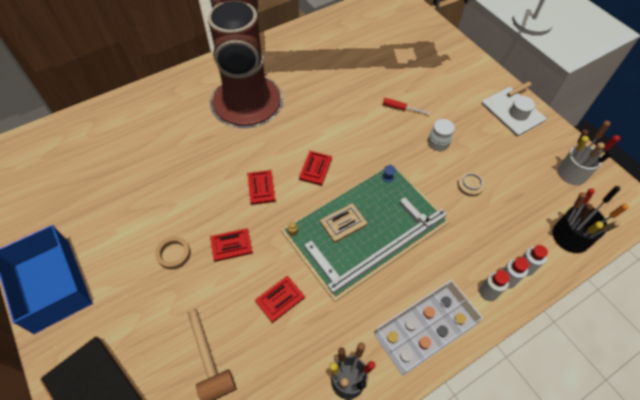

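The top view shows the jig at about (295,175), with the die at (310,179), spool at (253,202) and weight at (349,189). In the scene view the die is at (344,222), the side stop at (322,263), and the movable stop at (413,210). I'll enlarge both.

```bash
python3 - <<'E'
import cv2
p=cv2.imread("pics/scene0.png")[160:300,275:455]
cv2.imwrite("pics/c1.png",cv2.resize(p,None,fx=4.2,fy=4.2,interpolation=cv2.INTER_CUBIC))
p=cv2.imread("pics/top0.png")[125:225,228:363]
cv2.imwrite("pics/c2.png",cv2.resize(p,None,fx=5.8,fy=5.8,interpolation=cv2.INTER_CUBIC))
E
```

```text
(no output)
```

View pics/c1.png

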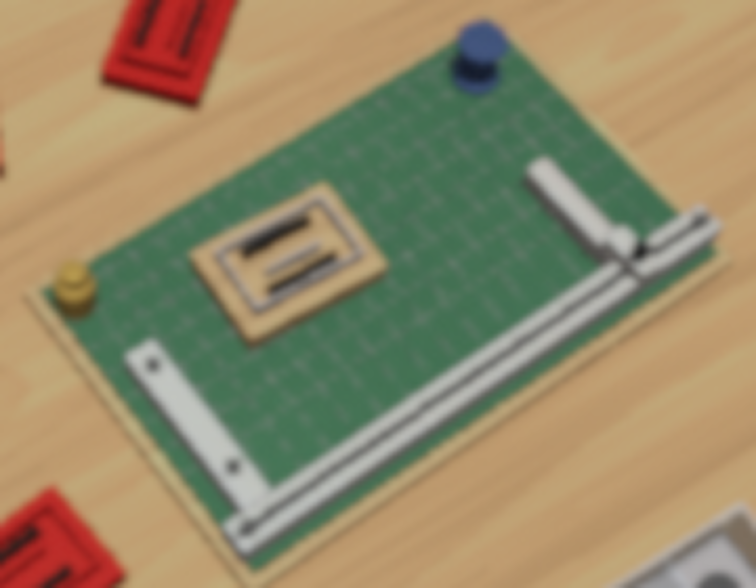

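View pics/c2.png

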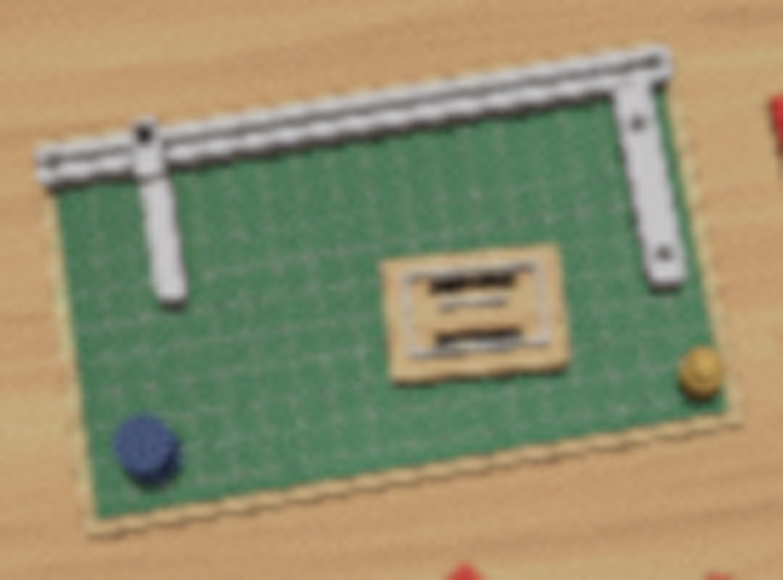

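The crops show the die corners, board corners, fence, and stop arm clearly. In c1 the die's top corners are at about (188,253), (325,182), (387,263) and (250,338). In c2 they are at (381,262), (558,245), (568,360) and (394,378).

```bash
cat >> h.py <<'E'
def fit(model,pts):
    m=np.array(model,float);p=np.array(pts)[:,:2];mc,pc=m.mean(0),p.mean(0)
    H=(m-mc).T@(p-pc);a=np.arctan2(H[0,1]-H[1,0],H[0,0]+H[1,1])
    c,s=np.cos(a),np.sin(a);Q=np.array([[c,-s],[s,c]]);t=pc-Q@mc
    return t,a,1e3*(p-(m@Q.T+t))
def px(n,x,y):
    s,o=dict(scene=(4.2,(275,160)),top=(5.8,(228,125)))[n];return (x+.5)/s-.5+o[0],(y+.5)/s-.5+o[1]
E
python3 - <<'E'
from h import *
np.set_printoptions(precision=4,suppress=True)
g=lambda n,z,L:[ray(n,*px(n,*q),z) for q in L]
b=g("scene",.014,[(32,290),(255,580),(728,262)]) 
bt=g("top",.014,[(92,530),(738,418)])
ff=g("top",.036,[(38,150),(662,45)]);
fs=g("scene",.036,[(225,530),(705,208)])
mods=[[-.12,-.19],[.12,-.19],[.12,.19],[-.12,.19],[-.12,-.19],[.105,.19],[.105,-.19],[.085,-.19],[.085,.19]]
for s in((0,3),(3,7),(0,9)):print("jig",fit(mods[s[0]:s[1]],(b+bt+ff+fs)[s[0]:s[1]]))
t,a,_=fit(mods,b+bt+ff+fs)
Q=np.array([[np.cos(a),-np.sin(a)],[np.sin(a),np.cos(a)]])
J=lambda P:1e3*((np.array(P)[:,:2]-t)@Q)
dm=[[-.035,-.05],[-.035,.05],[.035,.05],[.035,-.05]]
for n,L in(("scene",[(188,253),(325,182),(387,263),(250,338)]),("top",[(568,360),(394,378),(381,262),(558,245)])):
    P=g(n,.032,L);print(n,fit(dm,P),J(P).mean(0),fit(dm,P)[1]-a)
print("stop end top",J(g("scene",.037,[(530,165),(555,155)])),J(g("top",.037,[(158,303),(185,298)])))
print("side stop",J(g("scene",.036,[(128,350),(155,340)])),J(g("top",.036,[(652,288),(684,282)])))
print("spool",J(g("scene",.054,[(484,42)])),J(g("top",.054,[(147,442)])),"weight",J(g("scene",.036,[(75,280)])),J(g("top",.05,[(703,370)])))
E
```

```text
jig (array([0.5704, 0.0576]), np.float64(0.055212354547187786), array([[ 5.0837,  2.8361],
       [-3.9038,  5.0139],
       [-1.1799, -7.85  ]]))
jig (array([0.5703, 0.0552]), np.float64(0.06382674507202697), array([[ 2.7356, -4.8303],
       [ 1.4117,  4.8594],
       [-1.8143, -7.3995],
       [-2.333 ,  7.3703]]))
jig (array([0.571 , 0.0561]), np.float64(0.05993083116295488), array([[ 3.5549,  4.7939],
       [-5.3674,  5.8411],
       [-0.8535, -6.9196],
       [ 1.3355, -6.26  ],
       [ 1.4892,  3.5213],
       [-3.2685, -7.9543],
       [-2.3097,  6.9071],
       [ 2.105 ,  4.4785],
       [ 3.3144, -4.408 ]]))
scene (array([0.5387, 0.0056]), np.float64(-0.008502404181909201), array([[-0.034 , -0.9177],
       [ 0.8909,  0.1652],
       [-0.3641,  0.4294],
       [-0.4928,  0.3232]])) [-35.2691 -48.4733] -0.06843323534486409
top (array([0.5388, 0.0048]), np.float64(-0.010311911902002324), array([[ 1.0875,  0.7608],
       [ 0.7225, -0.7082],
       [-0.7726,  0.6788],
       [-1.0374, -0.7314]])) [-35.2191 -49.3538] -0.0702427430649572
stop end top [[  1.0872 115.8417]
 [  4.5217 133.7852]] [[ -1.2659 126.4445]
 [ -0.9799 111.0403]]
side stop [[ -38.2232 -166.1626]
 [ -34.4139 -149.1356]] [[ -40.2807 -150.126 ]
 [ -39.926  -168.66  ]]
spool [[-81.2843 143.8923]] [[-83.76   140.6648]] weight [[ -96.1373 -165.6338]] [[ -95.3975 -167.7856]]
```

```bash
cat >> h.py <<'E'
T=np.array([.571,.0561]);A=.06
QJ=np.array([[np.cos(A),-np.sin(A)],[np.sin(A),np.cos(A)]])
def pose():
    s=manip.state();q=s["tool_rot"];return s,np.array(s["tool_pos"]),R.from_quat([q[1],q[2],q[3],q[0]])
def where():
    s,p,r=pose();y=r.as_matrix()[:,1]
    print("t %.2f jig %s z %.1f yaw(y-axis rel jig y) %.1f F(jig) %s w %.2f"%(s["time"],np.round(1e3*(p[:2]-T)@QJ,1),1e3*p[2],np.degrees(np.arctan2(y[1],y[0])-A)-90,np.round(QJ.T@s["contact_force"][:2],1),s["gripper_width"]))
def rows(*L):
    "targets (jig x,y mm, z mm, yaw deg of tool y rel jig y) -> rows from present pose"
    where();_,p,r=pose()
    for x,y,z,w in L:
        P=np.r_[T+QJ@np.array([x,y])/1e3,z/1e3];yw=A+np.pi/2+np.radians(w)
        Y=np.array([np.cos(yw),np.sin(yw),0]);Z=np.array([0,0,-1.])
        r2=R.from_matrix(np.c_[np.cross(Y,Z),Y,Z])
        print(np.round(r.inv().apply(P-p)*1e3,1).tolist(),np.round((r.inv()*r2).as_rotvec(degrees=True),2).tolist())
E
python3 - <<'E'
from h import *
rows((-95,-49,120,0),(-95,-49,18,0))
E
```

```text
t 0.10 jig [-339.6  557.3] z 230.2 yaw(y-axis rel jig y) -22.0 F(jig) [-0.9  0.9] w 1.00
[-453.8, -470.4, 110.9] [-0.1, -0.03, -21.99]
[-453.9, -470.2, 212.9] [-0.1, -0.03, -21.99]
```

Call:
play_rows([
  [[-454,-470,60,0,0,-22],[-454,-470,60,0,0,-22],[-454,-470,60,0,0,-22],[-454,-470,60,0,0,-22],[-454,-470,60,0,0,-22],[-454,-470,60,0,0,-22],[-454,-470,60,0,0,-22],[-454,-470,60,0,0,-22],[-454,-470,60,0,0,-22],[-454,-470,60,0,0,-22],[-454,-470,60,0,0,-22],[-454,-470,60,0,0,-22]],
], claw=0)

```text
time: 1.1
tool_pos: [0.4123, 0.1425, 0.1854]
tool_rot: [0.0, -0.03, 1.0, 0.0]
contact_force: [1.1, 0.5, -0.6]
gripper_width: 0.499
grasp_force: 0.0
```

Call:
play_rows([
  [[0,0,0,0,0,0]],
])

```text
time: 1.18
tool_pos: [0.4138, 0.1386, 0.1847]
tool_rot: [-0.0, -0.026, 1.0, -0.002]
contact_force: [-0.3, -0.5, 0.3]
gripper_width: 0.5
grasp_force: 0.0
```

```bash
python3 - <<'E'
from h import *
rows((-95,-49,120,0),(-95,-49,18,0))
E
```

```text
t 1.18 jig [-152.    91.8] z 184.7 yaw(y-axis rel jig y) -0.5 F(jig) [-0.3 -0.5] w 0.50
[-58.3, -140.1, 65.1] [-0.17, -0.04, -0.51]
[-58.3, -139.7, 167.1] [-0.17, -0.04, -0.51]
```

Call:
play_rows([
  [[-58,-140,65,0,0,-0.5],[-58,-140,65,0,0,-0.5],[-58,-140,65,0,0,-0.5],[-58,-140,65,0,0,-0.5],[-58,-140,65,0,0,-0.5],[-58,-140,65,0,0,-0.5],[-58,-140,100,0,0,-0.5],[-58,-140,135,0,0,-0.5],[-58,-140,150,0,0,-0.5],[-58,-140,160,0,0,-0.5],[-58,-140,166,0,0,-0.5],[-58,-140,166,0,0,-0.5]],
])

```text
time: 2.18
tool_pos: [0.4781, 0.0091, 0.0195]
tool_rot: [-0.0, -0.035, 0.999, 0.0]
contact_force: [-0.2, 0.2, -0.2]
gripper_width: 0.499
grasp_force: 0.0
```

```bash
python3 - <<'E'
from h import *
rows((-82,-49,18,0),(36,-49,18,0))
p,d=vision.grab_frame("scene");p=p[160:300,275:455]
cv2.imwrite("pics/c3.png",cv2.resize(p,None,fx=4.2,fy=4.2,interpolation=cv2.INTER_CUBIC))
E
```

```text
t 2.18 jig [-95.5 -41.4] z 19.5 yaw(y-axis rel jig y) 0.6 F(jig) [-0.2  0.3] w 0.50
[-13.4, -7.8, 1.4] [0.02, -0.04, 0.59]
[-131.4, -9.0, 1.4] [0.02, -0.04, 0.59]
```

View pics/c3.png

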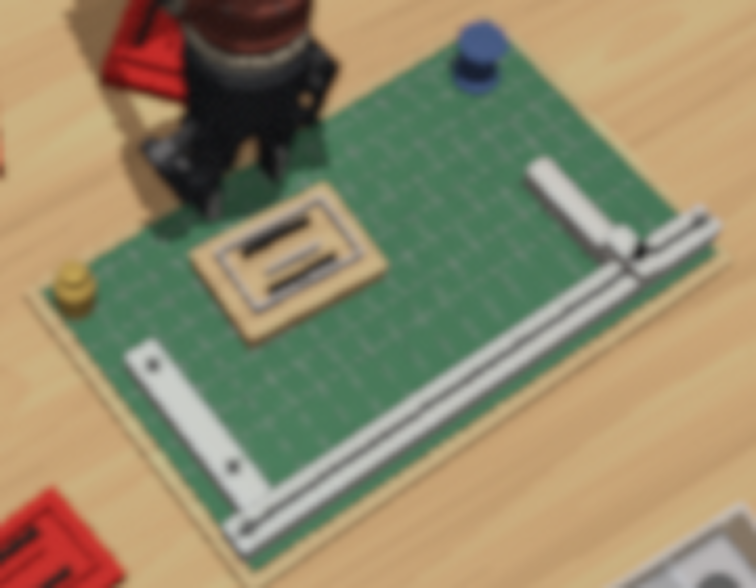

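The fingertips are at about (212,215) and (275,180), just off the die's front edge and straddling its middle. I'll start the push.

Call:
play_rows([
  [[-2,-7,1,0,0,0.5],[-7,-7,1,0,0,0.5],[-12,-7,1,0,0,0.5],[-17,-7,1,0,0,0.5],[-24,-7,1,0,0,0.5],[-31,-7,1,0,0,0.5],[-38,-7,1,0,0,0.5],[-45,-7,1,0,0,0.5],[-52,-7,1,0,0,0.5],[-59,-7,1,0,0,0.5],[-65,-7,1,0,0,0.5],[-70,-7,1,0,0,0.5]],
])

```text
time: 3.23
tool_pos: [0.5495, 0.0061, 0.0186]
tool_rot: [0.0, -0.03, 1.0, 0.0]
contact_force: [-2.7, 0.4, 1.6]
gripper_width: 0.499
grasp_force: 1.1
```

```bash
python3 - <<'E'
from h import *
where()
p,d=vision.grab_frame("scene");p=p[160:300,275:455]
cv2.imwrite("pics/c4.png",cv2.resize(p,None,fx=4.2,fy=4.2,interpolation=cv2.INTER_CUBIC))
rows((-12,-49,18,0),(4,-49,18,0))
E
```

```text
t 3.23 jig [-24.4 -48.7] z 18.6 yaw(y-axis rel jig y) 0.0 F(jig) [-2.7  0.6] w 0.50
t 3.28 jig [-23.6 -48.8] z 18.9 yaw(y-axis rel jig y) 0.0 F(jig) [-0.4 -0.5] w 0.50
[-11.6, -0.2, 0.9] [-0.01, 0.09, 0.01]
[-27.6, -0.2, 1.0] [-0.01, 0.09, 0.01]
```

View pics/c4.png

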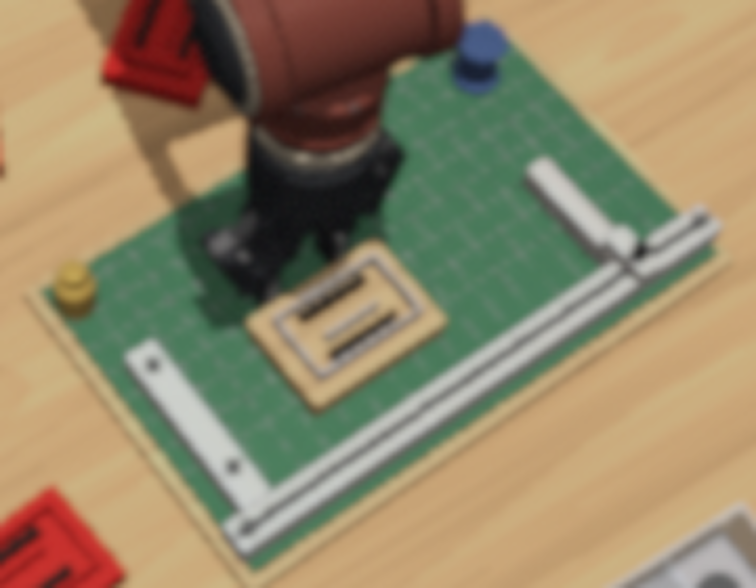

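The die has squared up: its back edge, from (318,408) to (446,322), runs parallel to the fence. I'll continue to the fence, more slowly.

Call:
play_rows([
  [[-5,0,1,0,0,0],[-10,0,1,0,0,0],[-14,0,1,0,0,0],[-17,0,1,0,0,0],[-19,0,1,0,0,0],[-21,0,1,0,0,0],[-22,0,1,0,0,0],[-23,0,1,0,0,0],[-24,0,1,0,0,0],[-24,0,1,0,0,0]],
])

```text
time: 4.12
tool_pos: [0.5729, 0.0075, 0.0178]
tool_rot: [0.0, -0.03, 1.0, 0.0]
contact_force: [-0.5, 0.6, -0.5]
gripper_width: 0.501
grasp_force: 0.2
```

Call:
play_rows([
  [[-0.5,0,0,0,0,0],[-1,0,0,0,0,0],[-1.5,0,0,0,0,0],[-2,0,0,0,0,0]],
])

```text
time: 4.45
tool_pos: [0.5747, 0.0076, 0.0178]
tool_rot: [-0.0, -0.03, 1.0, -0.0]
contact_force: [-1.0, -0.2, 0.8]
gripper_width: 0.496
grasp_force: 0.7
```

```bash
python3 -c "
from h import *
where()"
```

```text
t 4.45 jig [  0.8 -48.7] z 17.8 yaw(y-axis rel jig y) 0.0 F(jig) [-1.  -0.1] w 0.50
```

Call:
play_rows([
  [[-0.5,0,0,0,0,0],[-1,0,0,0,0,0],[-1.5,0,0,0,0,0],[-2,0,0,0,0,0],[-2,0,0,0,0,0]],
])

```text
time: 4.87
tool_pos: [0.5769, 0.0077, 0.0178]
tool_rot: [0.0, -0.03, 1.0, 0.0]
contact_force: [-0.9, -0.2, 0.5]
gripper_width: 0.5
grasp_force: 0.5
```

Call:
play_rows([
  [[-0.5,0,0,0,0,0],[-1,0,0,0,0,0],[-1.5,0,0,0,0,0],[-1.5,0,0,0,0,0]],
])

```text
time: 5.2
tool_pos: [0.5784, 0.0078, 0.0178]
tool_rot: [0.0, -0.03, 1.0, 0.0]
contact_force: [-1.6, 1.1, 0.4]
gripper_width: 0.498
grasp_force: 0.6
```

Call:
play_rows([
  [[-0.5,0,0,0,0,0],[-1,0,0,0,0,0],[-1.5,0,0,0,0,0],[-1.5,0,0,0,0,0]],
])

```text
time: 5.53
tool_pos: [0.5785, 0.0078, 0.0178]
tool_rot: [-0.002, -0.03, 1.0, -0.0]
contact_force: [-8.4, -0.9, 6.4]
gripper_width: 0.497
grasp_force: 3.6
```

Call:
play_rows([
  [[-0.5,0,0,0,0,0],[-1,0,0,0,0,0],[-1.5,0,0,0,0,0],[-1.5,0,0,0,0,0]],
])

```text
time: 5.87
tool_pos: [0.5785, 0.0078, 0.0176]
tool_rot: [-0.004, -0.03, 1.0, -0.0]
contact_force: [-11.6, -1.2, 9.2]
gripper_width: 0.501
grasp_force: 6.3
```

```bash
python3 - <<'E'
from h import *
where()
p,d=vision.grab_frame("scene");p=p[200:300,290:420]
cv2.imwrite("pics/c5.png",cv2.resize(p,None,fx=6,fy=6,interpolation=cv2.INTER_CUBIC))
E
```

```text
t 5.87 jig [  4.6 -48.7] z 17.6 yaw(y-axis rel jig y) 0.0 F(jig) [-11.7  -0.5] w 0.50
```

View pics/c5.png

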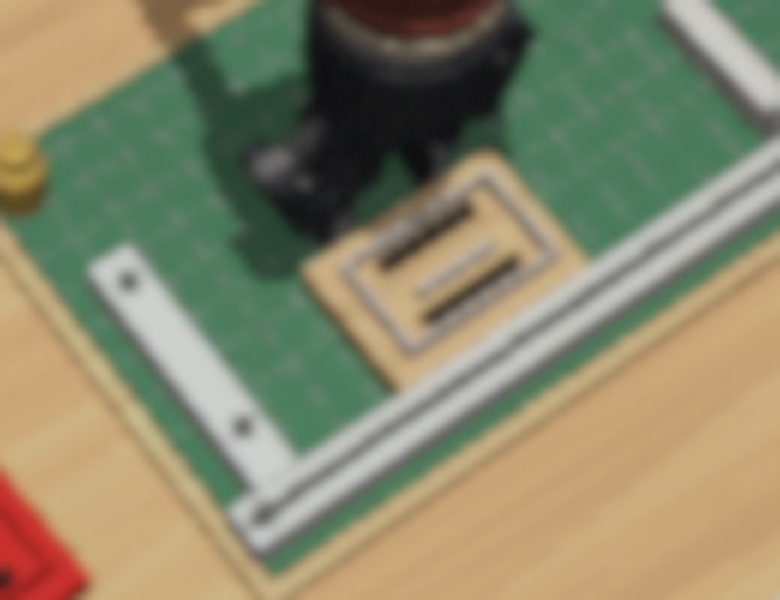

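The die lies flat along the fence, which showed up as a force step at TCP jig x=4.6. Next I'll back off, lift, and go round to its left end.

Call:
play_rows([
  [[10,0,0,0,0,0],[20,0,0,0,0,0],[20,0,-40,0,0,0],[20,0,-65,0,0,0],[20,0,-65,0,0,0],[20,0,-65,0,0,0]],
], claw=-0.4)

```text
time: 6.42
tool_pos: [0.5629, 0.0065, 0.0853]
tool_rot: [0.003, -0.03, 1.0, -0.0]
contact_force: [0.0, -0.7, -0.1]
gripper_width: 0.297
grasp_force: 0.0
```

```bash
python3 - <<'E'
from h import *
rows((50,24,85,-90),(50,24,18,-90))
E
```

```text
t 6.42 jig [-11. -49.] z 85.3 yaw(y-axis rel jig y) 0.0 F(jig) [-0.  -0.6] w 0.30
[-61.0, 73.0, 0.6] [0.23, 0.31, 90.01]
[-60.6, 73.0, 67.6] [0.23, 0.31, 90.01]
```

Call:
play_rows([
  [[-61,73,0,0,0,90],[-61,73,0,0,0,90],[-61,73,0,0,0,90],[-61,73,0,0,0,90],[-61,73,0,0,0,90],[-61,73,0,0,0,90],[-61,73,0,0,0,90],[-61,73,0,0,0,90],[-61,73,0,0,0,90],[-61,73,0,0,0,90],[-61,73,0,0,0,90],[-61,73,0,0,0,90]],
])

```text
time: 7.42
tool_pos: [0.6165, 0.0833, 0.0807]
tool_rot: [-0.001, 0.661, 0.751, -0.001]
contact_force: [-0.3, -1.0, -0.5]
gripper_width: 0.303
grasp_force: 0.0
```

Call:
play_rows([
  [[0,0,0,0,0,4],[0,0,0,0,0,4],[0,0,0,0,0,4],[0,0,0,0,0,4]],
])

```text
time: 7.75
tool_pos: [0.6172, 0.0833, 0.0817]
tool_rot: [-0.0, 0.684, 0.73, -0.0]
contact_force: [-0.1, 0.7, -0.2]
gripper_width: 0.304
grasp_force: 0.0
```

```bash
python3 - <<'E'
from h import *
rows((50,24,85,-90),(50,24,18,-90),(50,-30,18,-90))
E
```

```text
t 7.75 jig [47.7 24.3] z 81.7 yaw(y-axis rel jig y) -89.7 F(jig) [-0.   0.7] w 0.30
[-0.4, 2.3, -3.3] [-0.07, -0.01, 0.32]
[-0.4, 2.4, 63.7] [-0.07, -0.01, 0.32]
[-54.4, 2.1, 63.7] [-0.07, -0.01, 0.32]
```

Call:
play_rows([
  [[0,2,30,0,0,0.3],[0,2,50,0,0,0.3],[0,2,60,0,0,0.3],[0,2,63,0,0,0.3],[-3,2,63,0,0,0.3],[-8,2,63,0,0,0.3],[-13,2,63,0,0,0.3],[-18,2,63,0,0,0.3],[-24,2,63,0,0,0.3],[-30,2,63,0,0,0.3],[-36,2,63,0,0,0.3],[-41,2,63,0,0,0.3]],
])

```text
time: 8.75
tool_pos: [0.6229, 0.0418, 0.0203]
tool_rot: [0.0, 0.686, 0.727, 0.0]
contact_force: [-0.2, 2.2, 1.0]
gripper_width: 0.301
grasp_force: 1.1
```

Call:
play_rows([
  [[-4,0,0,0,0,0],[-8,0,0,0,0,0],[-11,0,0,0,0,0],[-14,0,0,0,0,0],[-16,0,0,0,0,0],[-17,0,0,0,0,0],[-17,0,0,0,0,0]],
])

```text
time: 9.33
tool_pos: [0.6234, 0.0252, 0.0196]
tool_rot: [0.0, 0.686, 0.728, -0.0]
contact_force: [0.1, -0.0, 0.2]
gripper_width: 0.302
grasp_force: 0.3
```

```bash
python3 - <<'E'
from h import *
rows((50,-39,18,-90))
p,d=vision.grab_frame("scene");p=p[200:300,290:420]
cv2.imwrite("pics/c6.png",cv2.resize(p,None,fx=6,fy=6,interpolation=cv2.INTER_CUBIC))
E
```

```text
t 9.33 jig [ 50.4 -34. ] z 19.6 yaw(y-axis rel jig y) -90.1 F(jig) [ 0.1 -0. ] w 0.30
[-5.0, -0.4, 1.6] [-0.01, 0.03, -0.07]
```

View pics/c6.png

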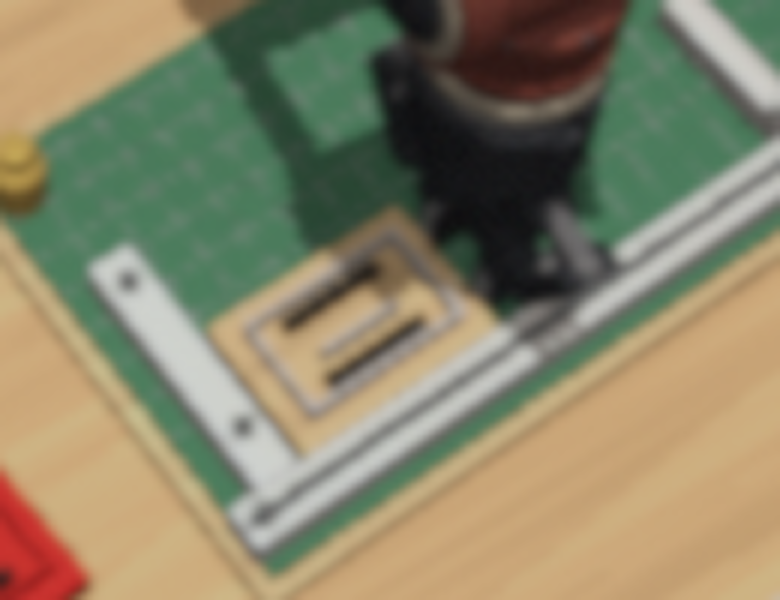

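The die is square and sits a few mm short of the side stop, with its right edge at (210,330)–(300,455). I'll creep in.

Call:
play_rows([
  [[-1,0,0,0,0,0],[-2,0,0,0,0,0],[-3,0,0,0,0,0],[-3,0,0,0,0,0]],
])

```text
time: 9.72
tool_pos: [0.6234, 0.0223, 0.0195]
tool_rot: [-0.0, 0.686, 0.728, -0.0]
contact_force: [0.6, 0.1, 0.1]
gripper_width: 0.303
grasp_force: 0.4
```

Call:
play_rows([
  [[-0.5,0,0,0,0,0],[-1,0,0,0,0,0],[-1.5,0,0,0,0,0],[-2,0,0,0,0,0],[-2,0,0,0,0,0]],
])

```text
time: 10.13
tool_pos: [0.6236, 0.0204, 0.0196]
tool_rot: [-0.0, 0.686, 0.728, -0.0]
contact_force: [-0.1, 0.4, 0.1]
gripper_width: 0.299
grasp_force: 0.3
```

Call:
play_rows([
  [[-0.5,0,0,0,0,0],[-1,0,0,0,0,0],[-1.5,0,0,0,0,0],[-2,0,0,0,0,0],[-2,0,0,0,0,0]],
])

```text
time: 10.55
tool_pos: [0.6235, 0.0202, 0.0197]
tool_rot: [-0.001, 0.686, 0.728, 0.001]
contact_force: [-0.5, 7.4, -0.5]
gripper_width: 0.302
grasp_force: 3.6
```

Contact with the side stop shows at y≈-39, as expected. I'll press the front edge once more from the middle to be sure it is still against the fence.

Call:
play_rows([
  [[10,0,0,0,0,0],[15,0,-10,0,0,0],[15,0,-45,0,0,0],[15,0,-60,0,0,0],[15,0,-60,0,0,0]],
], claw=-1)

```text
time: 10.97
tool_pos: [0.6267, 0.0334, 0.0861]
tool_rot: [0.004, 0.686, 0.728, 0.003]
contact_force: [1.1, -0.8, 1.1]
gripper_width: 0.001
grasp_force: 0.0
```

```bash
python3 - <<'E'
from h import *
rows((-15,-98,80,-90),(-15,-98,21,-90),(0,-98,21,-90))
E
```

```text
t 10.97 jig [ 54.3 -26. ] z 86.1 yaw(y-axis rel jig y) -90.0 F(jig) [ 1.  -0.9] w 0.00
[-72.0, -69.3, 5.6] [0.57, 0.12, -0.03]
[-71.9, -69.9, 64.6] [0.57, 0.12, -0.03]
[-71.9, -54.9, 64.7] [0.57, 0.12, -0.03]
```

Call:
play_rows([
  [[-25,-25,0,0,0,0],[-50,-50,0,0,0,0],[-72,-67,0,0,0,0],[-72,-67,0,0,0,0],[-72,-67,0,0,0,0]],
])

```text
time: 11.38
tool_pos: [0.5595, -0.0431, 0.0795]
tool_rot: [-0.0, 0.687, 0.727, -0.0]
contact_force: [0.5, -0.3, 0.9]
gripper_width: -0.002
grasp_force: 0.0
```

```bash
python3 - <<'E'
from h import *
rows((-15,-98,80,-90),(-15,-98,21,-90),(0,-98,21,-90))
E
```

```text
t 11.38 jig [-17.4 -98.4] z 79.5 yaw(y-axis rel jig y) -90.2 F(jig) [ 0.5 -0.3] w -0.00
[0.4, 2.4, -0.5] [-0.02, 0.01, -0.19]
[0.4, 2.5, 58.5] [-0.02, 0.01, -0.19]
[0.4, 17.5, 58.5] [-0.02, 0.01, -0.19]
```

Call:
play_rows([
  [[0,0,30,0,0,0],[0,0,50,0,0,0],[0,0,58,0,0,0],[0,0,58,0,0,0],[0,4,58,0,0,0],[0,8,58,0,0,0],[0,12,58,0,0,0],[0,14,58,0,0,0],[0,15,58,0,0,0],[0,15,58,0,0,0]],
])

```text
time: 12.22
tool_pos: [0.576, -0.0415, 0.0224]
tool_rot: [0.0, 0.686, 0.728, 0.0]
contact_force: [0.8, -0.0, 0.1]
gripper_width: -0.002
grasp_force: 0.0
```

Call:
play_rows([
  [[0,0.5,0,0,0,0],[0,1,0,0,0,0],[0,1.5,0,0,0,0],[0,2,0,0,0,0],[0,2,0,0,0,0]],
])

```text
time: 12.63
tool_pos: [0.5772, -0.0413, 0.0217]
tool_rot: [-0.0, 0.686, 0.728, -0.0]
contact_force: [-0.7, -0.1, -0.2]
gripper_width: 0.0
grasp_force: 0.0
```

Call:
play_rows([
  [[0,0.5,0,0,0,0],[0,1,0,0,0,0],[0,1.5,0,0,0,0],[0,2,0,0,0,0],[0,2,0,0,0,0]],
])

```text
time: 13.05
tool_pos: [0.5789, -0.0412, 0.0216]
tool_rot: [-0.0, 0.686, 0.728, -0.0]
contact_force: [-1.8, -0.3, 1.0]
gripper_width: -0.002
grasp_force: 1.0
```

```bash
python3 -c "
from h import *
where()"
```

```text
t 13.05 jig [  2.1 -97.6] z 21.6 yaw(y-axis rel jig y) -90.1 F(jig) [-1.8 -0.2] w -0.00
```

Call:
play_rows([
  [[0,0.5,0,0,0,0],[0,1,0,0,0,0],[0,1.5,0,0,0,0],[0,2,0,0,0,0],[0,2,0,0,0,0]],
])

```text
time: 13.47
tool_pos: [0.5798, -0.0411, 0.0215]
tool_rot: [-0.001, 0.686, 0.728, -0.001]
contact_force: [-7.6, -0.4, 4.3]
gripper_width: -0.003
grasp_force: 4.3
```

Call:
play_rows([
  [[0,0.5,0,0,0,0],[0,1,0,0,0,0],[0,1.5,0,0,0,0],[0,1.5,0,0,0,0]],
])

```text
time: 13.8
tool_pos: [0.58, -0.0411, 0.0214]
tool_rot: [-0.003, 0.686, 0.728, -0.003]
contact_force: [-12.1, -1.0, 7.8]
gripper_width: -0.0
grasp_force: 7.3
```

Flush against the fence. Now on to the outer side of the movable stop.

Call:
play_rows([
  [[0,-10,0,0,0,0],[0,-17,-10,0,0,0],[0,-17,-50,0,0,0],[0,-17,-85,0,0,0],[0,-17,-90,0,0,0],[40,0,-90,0,0,0],[80,20,-90,0,0,0],[120,35,-90,0,0,0],[160,50,-90,0,0,0],[200,50,-90,0,0,0],[235,50,-90,0,0,0],[258,50,-90,0,0,0]],
])

```text
time: 14.8
tool_pos: [0.6175, 0.2237, 0.1119]
tool_rot: [0.0, 0.685, 0.728, 0.001]
contact_force: [-0.3, -0.5, 0.4]
gripper_width: -0.002
grasp_force: 0.0
```

Call:
play_rows([
  [[0,0,0,0,0,0],[0,0,0,0,0,0],[0,0,0,0,0,0]],
])

```text
time: 15.05
tool_pos: [0.6177, 0.2191, 0.1117]
tool_rot: [0.0, 0.686, 0.728, 0.0]
contact_force: [0.4, -0.6, -0.4]
gripper_width: 0.004
grasp_force: 0.0
```

```bash
python3 - <<'E'
from h import *
rows((55,158,60,-90),(55,158,20,-90),(55,-24,20,-90))
p,d=vision.grab_frame("scene");p=p[160:300,275:455]
cv2.imwrite("pics/c7.png",cv2.resize(p,None,fx=4.2,fy=4.2,interpolation=cv2.INTER_CUBIC))
E
```

```text
t 15.05 jig [ 56.4 159.9] z 111.7 yaw(y-axis rel jig y) -90.1 F(jig) [ 0.3 -0.7] w 0.00
[-1.9, -1.4, 51.7] [0.05, 0.01, -0.07]
[-1.9, -1.5, 91.7] [0.05, 0.01, -0.07]
[-183.9, -1.2, 91.7] [0.05, 0.01, -0.07]
```

View pics/c7.png

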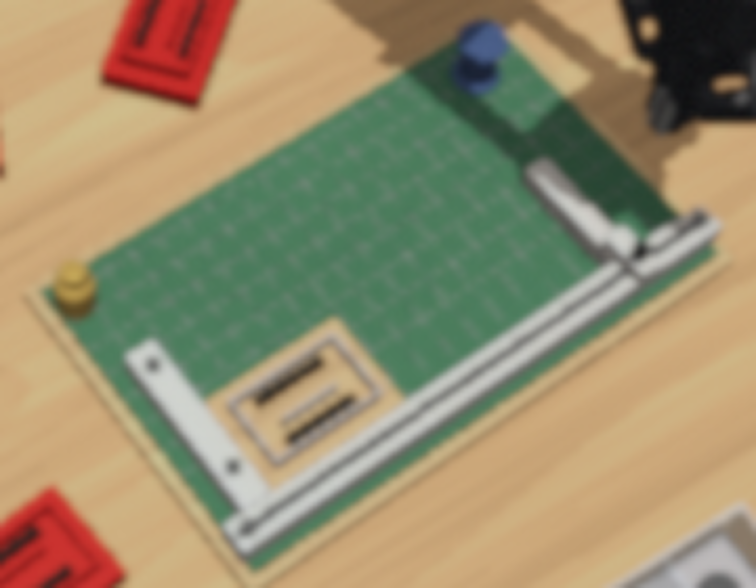

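The die is seated in the corner, with its left end at about (335,318)–(405,395). The hand is left of the stop, so I'll lower it and push the stop.

Call:
play_rows([
  [[0,0,35,0,0,0],[0,0,70,0,0,0],[0,0,88,0,0,0],[0,0,91,0,0,0],[-4,0,91,0,0,0],[-10,0,91,0,0,0],[-16,0,91,0,0,0],[-22,0,91,0,0,0],[-29,0,91,0,0,0],[-36,0,91,0,0,0],[-43,0,91,0,0,0],[-50,0,91,0,0,0]],
])

```text
time: 16.1
tool_pos: [0.6211, 0.1692, 0.0216]
tool_rot: [0.0, 0.686, 0.728, 0.001]
contact_force: [1.1, 3.8, 2.1]
gripper_width: 0.003
grasp_force: 1.3
```

Call:
play_rows([
  [[-8,0,0,0,0,0],[-16,0,0,0,0,0],[-24,0,0,0,0,0],[-32,0,0,0,0,0],[-40,0,0,0,0,0],[-48,0,0,0,0,0],[-56,0,0,0,0,0],[-64,0,0,0,0,0],[-72,0,0,0,0,0],[-80,0,0,0,0,0],[-88,0,0,0,0,0],[-94,0,0,0,0,0]],
])

```text
time: 17.1
tool_pos: [0.626, 0.0748, 0.0207]
tool_rot: [0.0, 0.686, 0.727, -0.0]
contact_force: [2.5, 1.6, 0.1]
gripper_width: -0.002
grasp_force: 1.2
```

Call:
play_rows([
  [[-5,0,0,0,0,0],[-10,0,0,0,0,0],[-15,0,0,0,0,0],[-19,0,0,0,0,0],[-22,0,0,0,0,0],[-24,0,0,0,0,0],[-25,0,0,0,0,0],[-25,0,0,0,0,0]],
])

```text
time: 17.77
tool_pos: [0.6271, 0.0504, 0.0206]
tool_rot: [-0.0, 0.686, 0.728, -0.001]
contact_force: [0.9, 0.4, 0.4]
gripper_width: 0.0
grasp_force: 0.2
```

```bash
python3 -c "
from h import *
rows((55,-24,20,-90))"
```

```text
t 17.77 jig [55.7 -9. ] z 20.6 yaw(y-axis rel jig y) -90.1 F(jig) [0.9 0.4] w 0.00
[-15.0, -0.6, 0.6] [-0.05, 0.03, -0.07]
```

Call:
play_rows([
  [[-3,0,0,0,0,0],[-6,0,0,0,0,0],[-8,0,0,0,0,0],[-9,0,0,0,0,0],[-10,0,0,0,0,0],[-11,0,0,0,0,0],[-12,0,0,0,0,0],[-12,0,0,0,0,0]],
])

```text
time: 18.43
tool_pos: [0.6278, 0.0386, 0.0205]
tool_rot: [-0.0, 0.686, 0.728, -0.0]
contact_force: [-0.6, 1.1, 0.5]
gripper_width: -0.003
grasp_force: 0.7
```

Call:
play_rows([
  [[-0.5,0,0,0,0,0],[-1,0,0,0,0,0],[-1.5,0,0,0,0,0],[-2,0,0,0,0,0],[-2,0,0,0,0,0]],
])

```text
time: 18.85
tool_pos: [0.628, 0.0368, 0.0206]
tool_rot: [-0.0, 0.686, 0.728, -0.0]
contact_force: [-0.4, 2.1, 0.1]
gripper_width: -0.001
grasp_force: 0.9
```

Call:
play_rows([
  [[-0.5,0,0,0,0,0],[-1,0,0,0,0,0],[-1.5,0,0,0,0,0],[-2,0,0,0,0,0],[-2,0,0,0,0,0]],
])

```text
time: 19.27
tool_pos: [0.6281, 0.0356, 0.0206]
tool_rot: [-0.001, 0.686, 0.728, 0.0]
contact_force: [-0.8, 5.0, 0.1]
gripper_width: 0.0
grasp_force: 2.4
```

Call:
play_rows([
  [[-0.5,0,0,0,0,0],[-1,0,0,0,0,0],[-1.5,0,0,0,0,0],[-2,0,0,0,0,0],[-2,0,0,0,0,0]],
])

```text
time: 19.68
tool_pos: [0.6281, 0.0355, 0.0206]
tool_rot: [-0.002, 0.686, 0.727, 0.002]
contact_force: [-1.7, 9.6, 0.4]
gripper_width: 0.002
grasp_force: 5.5
```

Call:
play_rows([
  [[5,0,0,0,0,0],[15,0,0,0,0,0],[25,0,0,0,0,0],[30,0,-35,0,0,0],[30,0,-75,0,0,0],[30,-40,-115,0,0,0],[60,-80,-135,0,0,0],[100,-80,-135,0,0,0],[140,-80,-135,0,0,0],[180,-80,-135,0,0,0],[220,-80,-135,0,0,0],[220,-80,-135,0,0,0]],
])

```text
time: 20.68
tool_pos: [0.5349, 0.2531, 0.1568]
tool_rot: [-0.0, 0.684, 0.729, 0.002]
contact_force: [-0.1, -0.7, 0.6]
gripper_width: 0.002
grasp_force: 0.0
```

Call:
play_rows([
  [[0,0,0,0,0,0],[0,0,0,0,0,0],[0,0,0,0,0,0]],
])

```text
time: 20.93
tool_pos: [0.5359, 0.2467, 0.1556]
tool_rot: [0.0, 0.686, 0.727, -0.0]
contact_force: [0.1, -0.8, -0.1]
gripper_width: -0.0
grasp_force: 0.0
```

```bash
python3 - <<'E'
from h import *
where()
p,d=vision.grab_frame("scene");p=p[200:300,290:420]
cv2.imwrite("pics/c8.png",cv2.resize(p,None,fx=6,fy=6,interpolation=cv2.INTER_CUBIC))
E
```

```text
t 20.93 jig [-23.6 192.3] z 155.6 yaw(y-axis rel jig y) -90.1 F(jig) [ 0.  -0.8] w -0.00
```

View pics/c8.png

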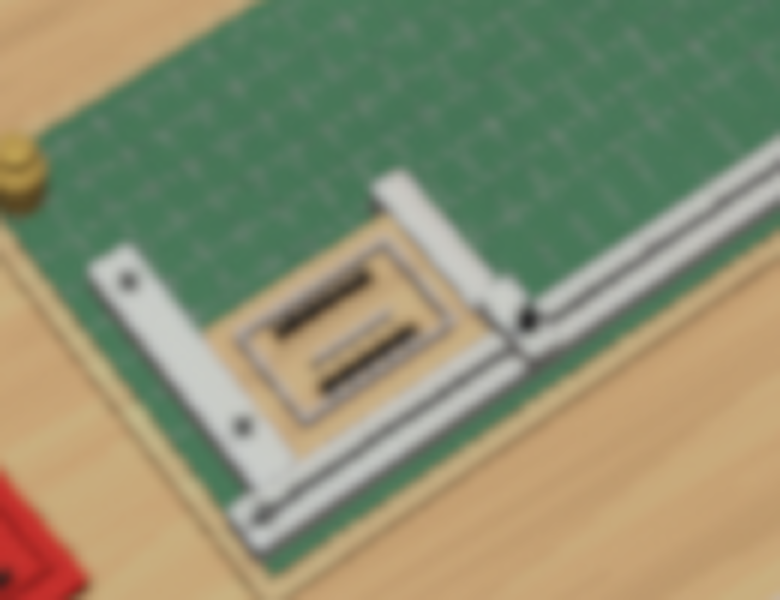

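The die lies flush against the fence, the side stop and the movable stop (arm at (385,190)–(490,300)). The weight hasn't moved and the hand is clear.

```bash
python3 -c "
from h import *
print(order.job_done())"
```

```text
the job is handed in; nothing more can be done
None
```

The die sits square and flush against the back fence and the fixed side stop, and the movable stop touches its other end. The hand is clear, and I handed the job in at about 21 s of the 48 s allowed.

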